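Lock the lamp stand's outrigger leg at its mark

ROBOT

A 7-joint arm with a two-finger parallel gripper is mounted at the origin on the work surface. World frame = base frame: x ahead of the robot, y to its left, z up, the work surface at z = 0. Lengths are in m, angles in rad, forces in N, time in s.
With the tool pointing down it reaches from about 0.4 to 0.85 m from the base axis. Payload 10.4 kg.
Tool frame: the origin (TCP) lies midway between the tips of the shut fingers; the grasp point (between the pads) lies 19 mm behind it (r.grasp_offset is the distance from the TCP to the grasp point, in m); x points along the fingers, y is the direction in which the jaws open and shut, and the axes are right-handed (so a half turn about x gives the same grasp; the last joint's range is limited). The gripper opens to 87 mm and grips with 3 to 60 N. Pads are 19 mm wide; open, the fingers measure 117 mm over their backs; the gripper's body (75 mm by 190 mm) begins 51 mm behind the grasp point.
Start: joints at [-1.278, 0.332, -0.065, 1.46, 0.022, 1.35, -0.088], TCP at [0.194, 0.594, 0.223] pointing down, gripper open.
Joint ranges: [-2.6, 2.6], [-0.5, 2.12], [-1.47, 1.34], [0.16, 2.42], [-1.27, 4.41], [0.06, 2.06], [-2.6, 2.6]. Speed limits (rad/s): [2.22, 2.22, 2.79, 2.79, 3.14, 3.14, 3.14].

INTERFACE

Orientations are given as a unit quaternion [x, y, z, w].
In Python, from bench import r, vision, close_job gives the robot as it stands. The module is installed in compiled form; this text tells all that it offers.
- The arm moves only by the shell command python3 -m pendant 'ROWS' [OPENING] [FORCE]. ROWS is text: rows parted by semicolons, each of 6 numbers parted by spaces: the shift along the tool's x, y, z in units of 0.25 m (1.0 is 0.25 m), then the turn, a rotation vector about the tool's x, y, z in units of 1.5 rad (1.0 is 1.5 rad). A call has 1 to 8 rows; each row is the pose to reach, as a shift and turn from the pose commanded when the call began, along the tool's axes at that moment; what a row does not reach only later rows make up. A row lasts 1/10 s, in which the tool goes at most 50 mm and 8.59 degrees, less where a joint would pass 70% of its speed; a pose out of reach is approached as far as the arm can. A call with a number of a shift or a turn outside -1 to 1 is refused whole. A call with a gripper value outside its range is refused whole. OPENING is the gripper command: -1 is shut, 1 is fully open, values between are in proportion, set as the call begins (- or left out, the last holds). The fingers move at their own pace and stop on an object; FORCE is the grip in N (left out, the last holds). Time passes only in rows, so rows that repeat a pose let the fingers close. It gives the time, the measured TCP pose, the force and the opening at its end, in the units of the state.
- r.read_state(): the state, without advancing time (a new reading comes with each control period).
- vision.camera(name): name is "scene" or "top"; returns (picture, depth): 480x640x3 uint8, blue, green, red; 480x640 float32, m along the optical axis (not along the pixel's ray), 0 where there is no reading.
- vision.get_calibration(name): a dict with "camera_matrix" (3x3 intrinsics, pixels), "rvec" (rotation vector, rad) and "tvec" (3), from world to camera coordinates, as OpenCV has them. Camera axes: x right, y down, z forward; pixel columns grow to the right and rows downward; lengths in m; the calibration is good to about 2 mm. A picture is of the moment at which its call begins. get_calibration takes no time and is no camera call.
- close_job(): hands the job in, once; it reports no verdict.
The state is a dict: "time": time; "joint_positions": joint angles; "joint_vel": joint speeds; "joint_torque": joint torques, N m; "ee_pos": TCP position; "eef_rot": TCP orientation; "ft_force": force on the tool from outside, world axes, zero at the start; "torque": the same for the moment, N m; "width": finger opening in m.
Only numpy, scipy, OpenCV 4.12 (cv2) and the standard library are available. Lean on these libraries where they do the work, as an engineer would, in place of code of your own. Each camera call takes 0.05 s, during which the arm holds its last target. There are 200 camera calls.

TASK

Get the table lamp stand ready for its lamp: lift the loose dust cap off the spigot on top of its column and stand it upright on the table top. Then slide the outrigger leg along its bar until the mouth of its clamp collar meets the edge of the dark tape mark, and, holding the leg there, squeeze the cam lever fully shut against the leg. Finish while still holding the leg in the gripper with the lever shut (do not let go), and leave the other things on the table where they are.

Things in the scene. Friction and masses are not known exactly. Their poses are not given: they have to be found in the camera images.
- stand: lamp stand, fixed. Origin: underside centre of its foot plate (150 mm along own x, 120 mm along y, 18 mm thick), on the table, z up. From there a round grey column, 32 mm across, rises to 150 mm and carries a spigot 16 mm across, 34 mm high. A 20 x 20 mm aluminium bar runs level along own -y, axis 75 mm above the table, to 305 mm from the column axis, held by a 46 x 56 x 40 mm block
- cap: the dust cap: grey plastic cup, open end down, 29 mm across, 42 mm tall, 4 mm wall, 40 g, loose over the spigot. Origin: centre of its open rim, which rests on the column's top 150 mm above the table at the start; z points to its closed end. Lift it straight up by 40 mm or more to clear the spigot
- cap_center (a point): centre of the same cap, on its axis, half-way up (21 mm above its open rim); axes as the cap's
- outrigger: the sliding leg. Origin: middle of the mouth of its clamp collar, on the bar axis; axes as the stand's, +y points to column and mark. Behind the mouth, along -y: black collar 24 mm long, 34 wide, 36 high; tube; at 151 to 185 mm an end block, 42 mm high, with post and foot. Slides along the bar, drag about 2 N, stays where left. Starts 25 to 95 mm too far out: it must move along +y
- tube_grip (a point): middle of the tube's free length, on its axis, 105 mm behind the mouth, 75 mm above the table: a clear place to take the leg across its width. The tube is 26 x 26 mm, aluminium, from 24 to 151 mm behind the mouth. At the end a finger must press on this tube (outrigger_c0 in the rules; the leg, or leg and lever together, held between the fingers does that)
- length_mark (a point): the length mark: point on the bar axis at the leg-side edge of a 6 mm wide wrap of dark tape round the bare bar, between column and collar. The mouth (origin of outrigger) must come to this point. The tape is no stop: the collar passes over it
- cam_lever (a joint): cam lever angle, rad: 0 shut (flat along the tube, held by its own cam), 0.5 to 0.7 open at the start. Steel lever, 40 mm long, 20 mm high, 6.5 mm thick. It turns about an upright pin 12 mm behind the mouth and 22 mm to the leg's +x of the bar axis. Shutting takes about 8 N at its outer half; if the leg is not held meanwhile, the cam drags it about 6 mm along its -y
- lever_tip (a point): outer face of the lever's free end, mid height, 75 mm above the table; axes turn with the lever. Open it stands out to the leg's +x, up to 52 mm from the bar axis (tube and lever 65 mm wide); shut it points along -y, outer face 25.5 mm from the bar axis (38.5 mm wide). Squeeze about 40 mm behind the mouth: one finger outside the lever, one on the tube's -x face
- head_form: smooth white hat-display head without features, 156 mm across, 279 mm tall, stands upright; origin at the centre of its underside; leave it alone
- lamp_head: black photo lamp standing on its round front, 112 mm across, 118 mm tall, a steel socket sticks out 64 mm along its own +y; origin at the centre of its underside; leave it alone
- tape_roll: roll of brown parcel tape lying flat, 100 mm across, 48 mm tall; origin at the centre of its underside; leave it alone
- umbrella: folded pocket umbrella lying on its side along its own x, 242 mm long (108 mm to its own -x, the wooden handle end, 134 mm to +x), 46 mm thick; origin at the centre of its underside; leave it alone
- tub: open white plastic tub with odds and ends, 150 x 105 mm, 62 mm tall; origin at the centre of its underside; leave it alone
- shoe_box: pale shoe box, 205 mm along its own x, 315 mm along its own y, 115 mm tall; origin at the centre of its underside; leave it alone
- screwdriver: black-handled screwdriver lying along its own x, 190 mm long, about 30 mm thick; origin at the centre of its underside; leave it alone
Mind the look-alikes: they are no part of the job. What is meant by the cap is not orange, and is the smaller of those in its own colour.

How it is judged:
By the outcome, as a careful person would: the job done as asked, in the order asked, and still so for the second after the job is handed in, while the arm keeps its last pose, push and grip.
It also fails if it takes over 69 s, if anything falls off the work surface, if the arm or the gripper's body presses on something with over 40 N, if the wrist force passes 120 N, or if a joint passes its speed limit or range.

## Working session

There is one attempt and no reset: what is moved stays moved. The work goes in short steps, Python scripts to look and compute and a shell command to move; the robot and the scene stay as the last step left them, time stands still between calls to the robot, and variables do not carry over. Pictures are saved under pics/ and viewed, about 8 in all and at most 12, crops included, and the job is handed in when it is done.

```bash
mkdir -p pics; cat > h.py <<'E'
import numpy as np, cv2
from scipy.spatial.transform import Rotation as R
from bench import r, vision
def cal(n):
    c=vision.get_calibration(n); K=np.array(c["camera_matrix"],float); Rm=cv2.Rodrigues(np.array(c["rvec"],float))[0]; t=np.array(c["tvec"],float).reshape(3)
    return K,Rm,t
def ray(n,u,v):
    K,Rm,t=cal(n); d=Rm.T@np.linalg.inv(K)@np.array([u,v,1.]); return -Rm.T@t,d
def onz(n,u,v,z):
    o,d=ray(n,u,v); return o+d*(z-o[2])/d[2]
def pts(n,D):
    K,Rm,t=cal(n); v,u=np.indices(D.shape); p=np.stack([(u-K[0,2])/K[0,0]*D,(v-K[1,2])/K[1,1]*D,D],-1)
    return (p-t)@Rm
def px(n,p):
    K,Rm,t=cal(n); q=K@(Rm@np.array(p,float)+t); return q[:2]/q[2]
def snap(n,name=None):
    I,D=vision.camera(n); 
    if name: cv2.imwrite("pics/"+name,I)
    np.savez("last_%s.npz"%n,I=I,D=D); return I,D
def rows(target,quat=None):
    "shift in tool axes/units from current measured pose to world target"
    s=r.read_state(); Q=R.from_quat(s["eef_rot"]); d=Q.inv().apply(np.array(target)-s["ee_pos"])/.25
    w=(Q.inv()*R.from_quat(quat)).as_rotvec()/1.5 if quat is not None else None
    return d.round(3),w
E
python3 - <<'E'
from h import *
s=r.read_state(); print({k:np.round(v,3) for k,v in s.items()}, r.grasp_offset)
print(R.from_quat(s["eef_rot"]).as_matrix().round(3))
for n in("scene","top"):
    snap(n,n+"1.png"); K,Rm,t=cal(n); print(n,K[0,0],-Rm.T@t,Rm[2])
E
```

```text
{'time': np.float64(0.0), 'joint_positions': array([-1.278,  0.333, -0.065,  1.461,  0.022,  1.35 , -0.088]), 'joint_vel': array([ 0.001, -0.   , -0.001,  0.   ,  0.001, -0.001,  0.001]), 'joint_torque': array([-0.0000e+00, -6.2328e+01,  2.4000e-02, -3.8989e+01, -6.1000e-02,
        4.0000e-02,  0.0000e+00]), 'ee_pos': array([0.194, 0.594, 0.222]), 'eef_rot': array([ 0.111,  0.698, -0.112,  0.698]), 'ft_force': array([0.239, 0.326, 1.108]), 'torque': array([-0.047, -0.031, -0.004]), 'width': np.float64(0.087)} 0.0187
[[-0.     0.311  0.951]
 [-0.001  0.951 -0.311]
 [-1.    -0.001  0.   ]]
scene 602.6552284886342 [ 1.50798912 -0.1572516   1.22310606] [-0.64719664  0.08701774 -0.75734037]
top 468.32958156851174 [ 0.32506817 -0.02213154  1.35485194] [ 0.18049744  0.00424706 -0.98356628]
```

View pics/scene1.png

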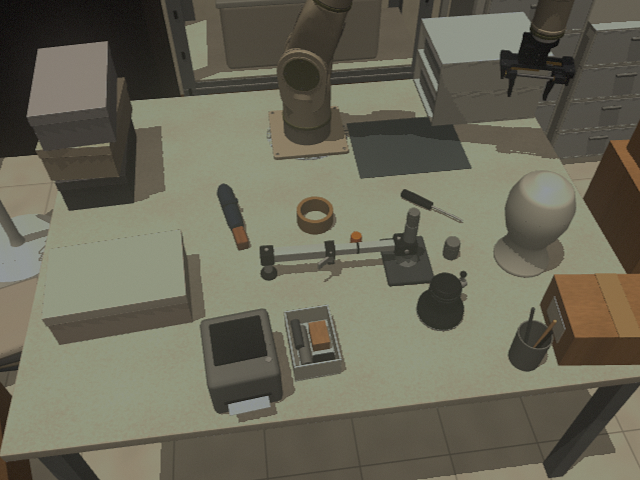

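View pics/top1.png

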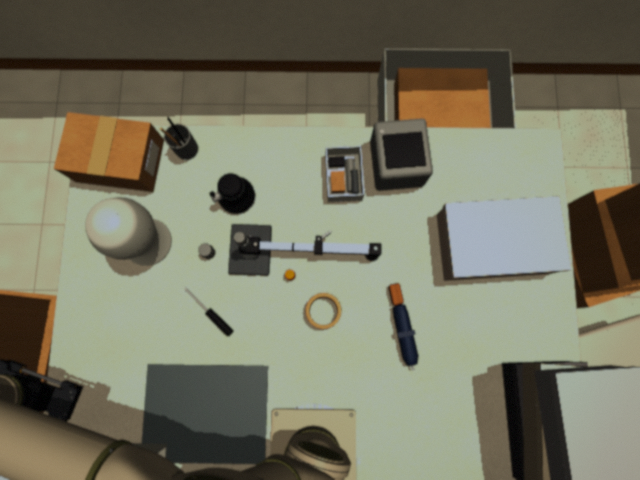

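The scene view shows the stand's column with a cap at (413,215). The bar runs left to the collar at about (330,250), and the lever sticks out at (328,262). The top view shows column (240,240), mark about (292,246), collar (319,245) and end block (375,250).

Cap candidates: the grey one on the spigot at scene (413,215), the grey cup on the table at (452,247), and the orange cap at (356,238). By the description it is the one on the spigot; I'll check it in a crop.

```bash
python3 - <<'E'
from h import *
a=np.load("last_scene.npz"); b=np.load("last_top.npz")
A=cv2.resize(a["I"][190:300,240:480],None,fx=3.3,fy=2.7,interpolation=cv2.INTER_CUBIC)
B=cv2.resize(b["I"][215:290,190:400],(792,283),interpolation=cv2.INTER_CUBIC)
cv2.imwrite("pics/crop1.png",np.vstack([A,B] if 0 else [cv2.resize(A,(792,297)),B]))
for n,d in(("scene",a),("top",b)):
    P=pts(n,d["D"]); ok=d["D"]>0
    box=(P[...,0]>.3)&(P[...,0]<.75)&(P[...,1]>-.2)&(P[...,1]<.4)&ok
    m=box&(P[...,2]>.172)&(P[...,2]<.2); 
    N,L,S,C=cv2.connectedComponentsWithStats(m.astype(np.uint8))
    for i in range(1,N):
        if S[i,4]>5: q=P[L==i]; print(n,"high",C[i].round(1),S[i,4],q.mean(0).round(4),q.min(0).round(3),q.max(0).round(3))
    m=box&(P[...,2]>.078)&(P[...,2]<.10)
    N,L,S,C=cv2.connectedComponentsWithStats(m.astype(np.uint8))
    for i in range(1,N):
        if S[i,4]>30:
            q=P[L==i]; print(n,"bar-level",C[i].round(1),S[i,:].tolist(),q.mean(0).round(4),q.min(0).round(3),q.max(0).round(3))
E
```

```text
scene high [412.8 214.3] 145 [0.5631 0.1889 0.1869] [0.544 0.176 0.172] [0.576 0.207 0.197]
scene bar-level [333.8 247.9] [259, 233, 159, 34, 1691] [0.5591 0.0028 0.0878] [ 0.531 -0.182  0.078] [0.605 0.208 0.1  ]
scene bar-level [462.5 281.1] [458, 277, 9, 10, 47] [0.6987 0.2891 0.0855] [0.683 0.282 0.078] [0.709 0.298 0.098]
scene bar-level [432.3 296.7] [427, 287, 14, 17, 81] [0.7355 0.2061 0.0887] [0.709 0.2   0.078] [0.75  0.219 0.1  ]
top high [239.5 237.8] 114 [0.5556 0.189  0.1896] [0.542 0.177 0.173] [0.571 0.203 0.197]
top bar-level [227.3 196.4] [211, 184, 35, 19, 128] [0.6942 0.2472 0.086 ] [0.68  0.2   0.078] [0.733 0.293 0.098]
top bar-level [314.4 246.8] [239, 230, 143, 26, 1410] [5.527e-01 5.000e-04 8.860e-02] [ 0.531 -0.183  0.078] [0.602 0.207 0.1  ]
```

View pics/crop1.png

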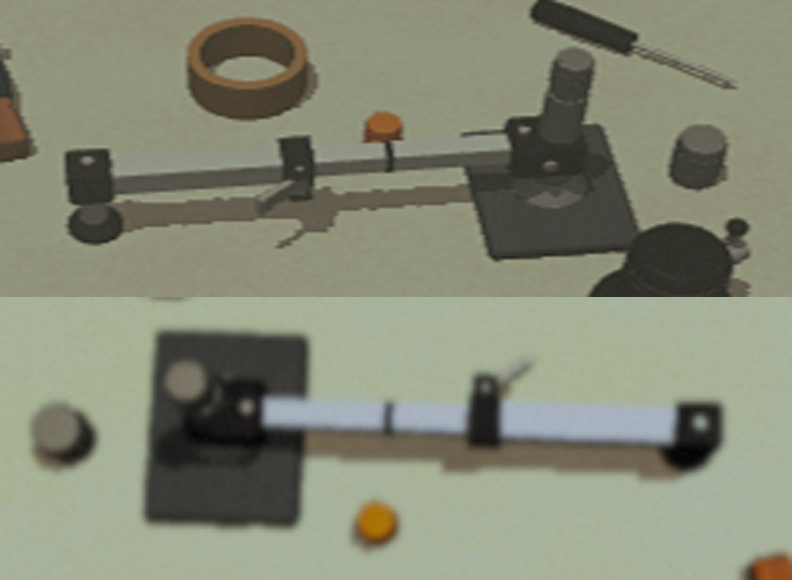

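Confirmed: the cap on the column is the smaller of the two grey ones. Next I measure the bar axis, the mark, the mouth and free places on the table.

```bash
cat > meas.py <<'E'
from h import *
def prof(n,c0,u,h,z,rng,off=0.0,step=.001):
    "grey profile along axis line at height z, lateral offset off"
    d=np.load("last_%s.npz"%n); G=cv2.cvtColor(d["I"],cv2.COLOR_BGR2GRAY).astype(np.float32)
    w=np.array([-u[1],u[0]])   # lateral
    s=np.arange(*rng,step); out=np.zeros(len(s))
    for o in(off-.003,off,off+.003):
        q=np.array([px(n,[*(c0+u*t+w*o),z]) for t in s],np.float32)
        out+=cv2.remap(G,q[:,0].reshape(1,-1).copy(),q[:,1].reshape(1,-1).copy(),cv2.INTER_LINEAR)[0]/3
    return s,out
E
python3 - <<'E'
from meas import *
dirs=[]
for n in("scene","top"):
    d=np.load("last_%s.npz"%n); P=pts(n,d["D"])
    m=(P[...,2]>.082)&(P[...,2]<.091)&(P[...,0]>.5)&(P[...,0]<.6)&(P[...,1]>-.13)&(P[...,1]<.13)&(d["I"].min(2)>100)
    q=P[m][:,:2]; vx,vy,x0,y0=cv2.fitLine(q.astype(np.float32),cv2.DIST_HUBER,0,.001,.001).ravel()
    if vy>0: vx,vy=-vx,-vy
    print(n,len(q),"dir",vx,vy,"x at y=.19",x0+vx/vy*(.19-y0),"x at 0",x0+vx/vy*(-y0), np.degrees(np.arctan2(vx,-vy)))
for nm,u,v,z in(("roll",323,310,.048),("orange",290,274,.04),("cup",205,250,.05),("sd tip",187,290,0),("sd handle",232,333,.02),("lamp",235,192,.118),("tub",345,175,.06),("head",120,228,.2),("free?",270,315,0),("free2",275,200,0),("plateLL",229,274,.018),("plateLR",269,275,.018),("plateUR",271,225,.018)): print(nm,onz("top",u,v,z).round(3))
for n in("scene","top"):
    d=np.load("last_%s.npz"%n); P=pts(n,d["D"]); m=(P[...,2]>.187)&(P[...,2]<.2)&(abs(P[...,1]-.19)<.03)&(abs(P[...,0]-.557)<.03)
    q=np.argwhere(m); (c),rad=cv2.minEnclosingCircle(q[:,::-1].astype(np.float32)); print(n,"captop",c,onz(n,*c,.192),P[m][:,:2].mean(0))
E
```

```text
scene 606 dir -0.027897747 -0.9996108 x at y=.19 0.55945414 x at 0 0.55415154 -1.5986305
top 621 dir -0.020438872 -0.9997911 x at y=.19 0.5570237 x at 0 0.5531395 -1.1711426
roll [ 0.383 -0.025  0.048]
orange [0.483 0.069 0.04 ]
cup [0.547 0.31  0.05 ]
sd tip [0.437 0.369 0.   ]
sd handle [0.317 0.229 0.02 ]
lamp [0.698 0.22  0.118]
tub [ 0.77  -0.085  0.06 ]
head [0.575 0.49  0.2  ]
free? [0.369 0.126 0.   ]
free2 [0.71  0.122 0.   ]
plateLL [0.483 0.246 0.018]
plateLR [0.482 0.131 0.018]
plateUR [0.629 0.129 0.018]
scene captop (413.5, 211.5) [0.55921569 0.19100885 0.192     ] [0.56012699 0.19015141]
top captop (239.0, 237.5) [0.55586658 0.18979682 0.192     ] [0.55644447 0.1898884 ]
```

```bash
python3 - <<'E'
from meas import *
u=np.array([-.024,-.9997]); c0=np.array([.558,.190])
for n in("scene","top"):
  for z,rng in((.085,(.08,.16)),(.093,(.13,.22))):
    s,p=prof(n,c0,u,0,z,rng,step=.002); print(n,z,list(zip((s*1000).astype(int),p.astype(int))))
# free place nearest + jaws yaw options
s=r.read_state(); 
for t in([.558,.190,.30],[.558,.190,.158],): print(rows(t))
E
```

```text
scene 0.085 [(np.int64(80), np.int64(145)), (np.int64(82), np.int64(144)), (np.int64(84), np.int64(144)), (np.int64(86), np.int64(145)), (np.int64(88), np.int64(144)), (np.int64(90), np.int64(144)), (np.int64(92), np.int64(145)), (np.int64(94), np.int64(145)), (np.int64(96), np.int64(145)), (np.int64(98), np.int64(145)), (np.int64(100), np.int64(144)), (np.int64(102), np.int64(144)), (np.int64(104), np.int64(145)), (np.int64(106), np.int64(144)), (np.int64(108), np.int64(144)), (np.int64(110), np.int64(144)), (np.int64(112), np.int64(144)), (np.int64(114), np.int64(144)), (np.int64(116), np.int64(144)), (np.int64(118), np.int64(144)), (np.int64(120), np.int64(146)), (np.int64(122), np.int64(141)), (np.int64(124), np.int64(115)), (np.int64(126), np.int64(66)), (np.int64(128), np.int64(51)), (np.int64(130), np.int64(84)), (np.int64(132), np.int64(126)), (np.int64(134), np.int64(148)), (np.int64(136), np.int64(146)), (np.int64(138), np.int64(145)), (np.int64(140), np.int64(145)), (np.int64(142), np.int64(146)), (np.int64(144), np.int64(146)), (np.int64(146), np.int64(145)), (np.int64(14
[... 3715 characters left out ...]
64(180), np.int64(175)), (np.int64(182), np.int64(168)), (np.int64(184), np.int64(154)), (np.int64(186), np.int64(131)), (np.int64(188), np.int64(93)), (np.int64(190), np.int64(62)), (np.int64(192), np.int64(40)), (np.int64(194), np.int64(31)), (np.int64(196), np.int64(30)), (np.int64(198), np.int64(29)), (np.int64(200), np.int64(29)), (np.int64(202), np.int64(29)), (np.int64(204), np.int64(29)), (np.int64(206), np.int64(35)), (np.int64(208), np.int64(48)), (np.int64(210), np.int64(85)), (np.int64(212), np.int64(123)), (np.int64(214), np.int64(154)), (np.int64(216), np.int64(170)), (np.int64(218), np.int64(174))]
(array([-0.311, -1.083,  1.886]), None)
(array([ 0.257, -1.083,  1.886]), None)
```

Mark edge at s≈131 mm and mouth at s≈187 mm from the column axis, so the slide is about 55.6 mm; the two views agree to 0.2 mm. The cap is at (0.558, 0.190). Both match the given sizes: tape 6 mm, collar 24 mm, cap top 192 mm.

```bash
python3 -m pendant '-0.2 -0.3 0.3 0.3 0 0;-0.4 -1 0.9 0.853 0 0;-0.4 -1 0.9 0.853 0 0;-0.4 -1 0.9 0.853 0 0;-0.4 -1 0.9 0.853 0 0;-0.4 -1 0.9 0.853 0 0;-0.4 -1 0.9 0.853 0 0;-0.4 -1 0.9 0.853 0 0' 1 20
cat > go.py <<'E'
from h import *
import sys
# desired orientation: x down, y = stand +x (1,-.024)
y=np.array([.9997,-.024,0]); x=np.array([0,0,-1.]); Q=R.from_matrix(np.c_[x,y,np.cross(x,y)])
s=r.read_state(); d,w=rows([float(a) for a in sys.argv[1:4]],Q.as_quat())
print("shift",d,"turn",w.round(3),"pos",s["ee_pos"].round(4),"w",round(float(s["width"]),4),"F",s["ft_force"].round(1),"t",s["time"],"j",s["joint_positions"].round(2)) 
E
python3 go.py .558 .19 .26
```

```text
time: 0.9
ee_pos: [0.3337, 0.2815, 0.3247]
eef_rot: [0.491, 0.51, -0.489, 0.51]
ft_force: [0.2, 1.0, -0.6]
width: 0.0873
shift [0.26  0.881 0.402] turn [ 0.043 -0.002 -0.002] pos [0.3337 0.2815 0.3247] w 0.0873 F [ 0.2  1.  -0.6] t 0.9 j [-1.01 -0.14  0.18  1.76  0.03  1.52 -0.79]
```

```bash
python3 -m pendant '0.26 0.881 0.402 0.043 0 0;0.26 0.881 0.402 0.043 0 0;0.26 0.881 0.402 0.043 0 0;0.26 0.881 0.402 0.043 0 0;0.26 0.881 0.402 0.043 0 0;0.26 0.881 0.402 0.043 0 0;0.26 0.881 0.402 0.043 0 0;0.26 0.881 0.402 0.043 0 0' 1 20
python3 go.py .558 .19 .158
python3 - <<'E'
from h import *
A=snap("scene")[0]; B=snap("top")[0]
A=cv2.resize(A[100:300,320:520],(400,400)); B=cv2.resize(B[170:310,170:310],(400,400))
cv2.imwrite("pics/above.png",np.hstack([A,B]))
E
```

```text
time: 1.7
ee_pos: [0.5551, 0.1992, 0.2578]
eef_rot: [0.502, 0.498, -0.502, 0.498]
ft_force: [-0.1, 0.6, -0.9]
width: 0.0875
shift [0.399 0.012 0.037] turn [ 0.01 -0.    0.  ] pos [0.5551 0.1992 0.2578] w 0.0875 F [-0.1  0.6 -0.9] t 1.7 j [-0.77  0.24  0.43  1.53 -0.1   1.39 -0.35]
```

View pics/above.png

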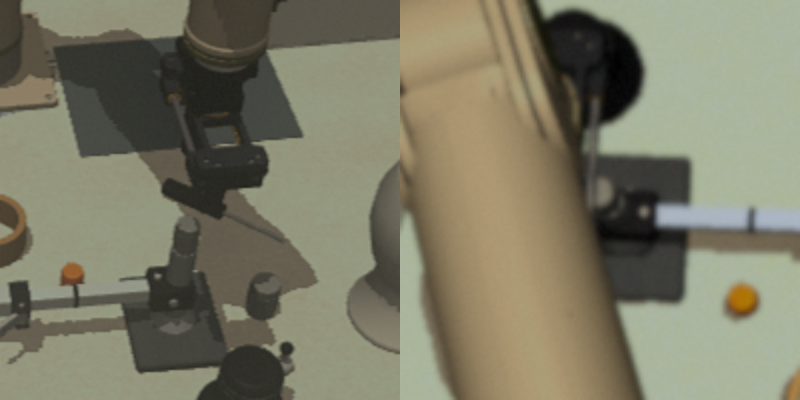

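```bash
python3 - <<'E'
from h import *
s=r.read_state(); p=s["ee_pos"]; print(s["time"],p)
for dx in(-.05,0,.05):
    q=(px("scene",p+[dx,0,0])-[320,100])*2; t=(px("top",p+[dx,0,0])-[170,170])*400/140; print(dx,q.round(),t.round())
P=pts("scene",np.load("last_scene.npz")["D"])
for u,v in((205,205),(225,170),(175,120),(187,222),(205,190)): print(u,v,P[100+v//2,320+u//2].round(3))
E
```

```text
1.8 [0.5549855  0.19953927 0.25835663]
-0.05 [190. 150.] [169. 237.]
0 [200. 179.] [172. 178.]
0.05 [211. 211.] [174. 120.]
205 205 [0.602 0.191 0.266]
225 170 [0.646 0.189 0.361]
175 120 [0.175 0.284 0.006]
187 222 [0.557 0.191 0.191]
205 190 [0.639 0.174 0.327]
```

The picture shows the front finger at scene crop (207,205), cap top at (187,222), and the jaws straddling it along x. The measured TCP projects onto the gripper. Correct sideways, then descend.

```bash
python3 -m pendant '0.1 0.012 0.037 0.01 0 0;0.1 0.012 0.037 0.01 0 0;0.1 0.012 0.037 0.01 0 0' 1 20
python3 go.py .558 .19 .158
```

```text
time: 2.1
ee_pos: [0.5581, 0.1897, 0.2333]
eef_rot: [0.506, 0.494, -0.506, 0.494]
ft_force: [-0.4, 0.7, 0.1]
width: 0.0872
shift [ 0.301 -0.    -0.001] turn [ 0. -0.  0.] pos [0.5581 0.1897 0.2333] w 0.0872 F [-0.4  0.7  0.1] t 2.1 j [-0.76  0.25  0.43  1.57 -0.11  1.34 -0.34]
```

```bash
python3 -m pendant '0.1 0 0 0 0 0;0.2 0 0 0 0 0;0.3 0 0 0 0 0;0.3 0 0 0 0 0;0.3 0 0 0 0 0' 1 20
python3 -m pendant '0 0 0 0 0 0;0 0 0 0 0 0;0 0 0 0 0 0;0 0 0 0 0 0;0 0 0 0 0 0;0 0 0 0 0 0;0 0 0 0 0 0;0 0 0 0 0 0' -1 15
python3 go.py .558 .19 .158
```

```text
time: 2.6
ee_pos: [0.5589, 0.1898, 0.159]
eef_rot: [0.506, 0.494, -0.505, 0.494]
ft_force: [-0.0, 0.5, 0.6]
width: 0.0867
time: 3.4
ee_pos: [0.5587, 0.1891, 0.1575]
eef_rot: [0.506, 0.494, -0.506, 0.494]
ft_force: [-0.2, -0.3, 0.1]
width: 0.031
shift [-0.002 -0.003 -0.004] turn [-0. -0.  0.] pos [0.5587 0.1891 0.1575] w 0.031 F [-0.2 -0.3  0.1] t 3.4 j [-0.75  0.31  0.42  1.66 -0.13  1.2  -0.32]
```

```bash
python3 -m pendant '0 0 0 0 0 0;-0.1 0 0 0 0 0;-0.2 0 0 0 0 0;-0.3 0 0 0 0 0;-0.3 0 0 0 0 0;-0.3 0 0 0 0 0' -1 15
python3 go.py .41 .12 .20
python3 go.py .41 .12 .03
```

```text
time: 4.0
ee_pos: [0.5588, 0.1891, 0.2326]
eef_rot: [0.506, 0.494, -0.506, 0.494]
ft_force: [-0.0, -0.5, -1.7]
width: 0.0278
shift [ 0.13  -0.588  0.291] turn [-0. -0. -0.] pos [0.5588 0.1891 0.2326] w 0.0278 F [-0.  -0.5 -1.7] t 4.0 j [-0.76  0.26  0.43  1.57 -0.11  1.34 -0.34]
shift [ 0.81  -0.589  0.291] turn [-0. -0. -0.] pos [0.5588 0.1891 0.2326] w 0.0278 F [-0.  -0.5 -1.7] t 4.0 j [-0.76  0.26  0.43  1.57 -0.11  1.34 -0.34]
```

```bash
python3 -m pendant '0 -0.2 0.1 0 0 0;0 -0.4 0.2 0 0 0;0.13 -0.588 0.29 0 0 0;0.3 -0.588 0.29 0 0 0;0.5 -0.588 0.29 0 0 0;0.7 -0.588 0.29 0 0 0;0.81 -0.588 0.29 0 0 0;0.81 -0.588 0.29 0 0 0' -1 15
python3 go.py .41 .12 .0075
```

```text
time: 4.8
ee_pos: [0.4061, 0.1183, 0.0259]
eef_rot: [-0.503, -0.494, 0.509, -0.493]
ft_force: [-0.2, -0.7, -0.1]
width: 0.0278
shift [ 0.073  0.016 -0.008] turn [-0.     0.003  0.005] pos [0.4061 0.1183 0.0259] w 0.0278 F [-0.2 -0.7 -0.1] t 4.8 j [-0.8   0.12  0.43  2.19 -0.07  0.85 -0.35]
```

Lower gently and watch the force.

```bash
python3 -m pendant '0.04 0 0 0 0.003 0.005;0.05 0 0 0 0.003 0.005;0.06 0 0 0 0.003 0.005;0.068 0 0 0 0.003 0.005;0.068 0 0 0 0.003 0.005' -1 15
python3 go.py .41 .12 .0075
```

```text
time: 5.3
ee_pos: [0.4102, 0.1204, 0.0135]
eef_rot: [0.509, 0.493, -0.503, 0.495]
ft_force: [0.6, 0.1, -0.7]
width: 0.028
shift [ 0.024 -0.001  0.002] turn [-0.    -0.003 -0.005] pos [0.4102 0.1204 0.0135] w 0.028 F [ 0.6  0.1 -0.7] t 5.3 j [-0.8   0.15  0.43  2.2  -0.09  0.8  -0.34]
```

```bash
python3 -m pendant '0.01 0 0 0 -0.003 -0.005;0.016 0 0 0 -0.003 -0.005;0.022 0 0 0 -0.003 -0.005;0.024 0 0 0 -0.003 -0.005;0.024 0 0 0 -0.003 -0.005' -1 15
python3 go.py .41 .12 .0075
```

```text
time: 5.8
ee_pos: [0.4101, 0.1203, 0.0073]
eef_rot: [0.506, 0.494, -0.506, 0.494]
ft_force: [-2.2, -1.4, 8.2]
width: 0.0279
shift [-0.001 -0.     0.001] turn [-0. -0.  0.] pos [0.4101 0.1203 0.0073] w 0.0279 F [-2.2 -1.4  8.2] t 5.8 j [-0.79  0.17  0.43  2.2  -0.1   0.8  -0.33]
```

```bash
python3 -m pendant '0 0 0 0 0 0;0 0 0 0 0 0;0 0 0 0 0 0;0 0 0 0 0 0;0 0 0 0 0 0;-0.1 0 0 0 0 0;-0.2 0 0 0 0 0;-0.4 0 0 0 0 0' 0.6 15
python3 -m pendant '-0.2 0 0 0 0 0;-0.3 0 0 0 0 0;-0.3 0 0 0 0 0' 1
python3 go.py .551 -.102 .16
```

```text
time: 6.6
ee_pos: [0.4081, 0.1193, 0.106]
eef_rot: [-0.504, -0.494, 0.508, -0.494]
ft_force: [1.8, 0.2, 0.1]
width: 0.0686
time: 6.9
ee_pos: [0.4119, 0.1211, 0.1857]
eef_rot: [0.509, 0.493, -0.504, 0.494]
ft_force: [0.0, 0.6, -0.6]
width: 0.0838
shift [0.102 0.578 0.879] turn [-0.    -0.003 -0.004] pos [0.4119 0.1211 0.1857] w 0.0838 F [ 0.   0.6 -0.6] t 6.9 j [-0.83 -0.11  0.42  2.02  0.05  1.22 -0.46]
```

```bash
python3 -m pendant '0.1 0.578 0.879 0 0 0;0.1 0.578 0.879 0 0 0;0.1 0.578 0.879 0 0 0;0.1 0.578 0.879 0 0 0;0.1 0.578 0.879 0 0 0;0.1 0.578 0.879 0 0 0;0.1 0.578 0.879 0 0 0;0.1 0.578 0.879 0 0 0' 1
python3 go.py .551 -.102 .056
python3 - <<'E'
from h import *
A=snap("scene")[0]; B=snap("top")[0]
A=cv2.resize(A[130:330,230:480],(500,400)); B=cv2.resize(B[200:320,210:390],(600,400))
cv2.imwrite("pics/leg.png",np.hstack([cv2.resize(A,(400,320)),cv2.resize(B,(400,320))]))
d=np.load("last_top.npz")["D"]; P=pts("top",d); m=(abs(P[...,0]-.41)<.04)&(abs(P[...,1]-.12)<.04)&(P[...,2]>.03); print("cap?",m.sum(),P[m].mean(0),P[m].max(0))
E
```

```text
time: 7.7
ee_pos: [0.5484, -0.1026, 0.156]
eef_rot: [-0.506, -0.494, 0.507, -0.493]
ft_force: [-0.1, 0.3, -0.5]
width: 0.0869
shift [ 0.4    0.011 -0.003] turn [-0.001  0.     0.001] pos [ 0.5484 -0.1026  0.156 ] w 0.0869 F [-0.1  0.3 -0.5] t 7.7 j [-0.5   0.27  0.71  1.76 -0.19  1.18  0.24]
cap? 87 [0.40805559 0.121359   0.04089096] [0.42283862 0.1356664  0.04609289]
```

View pics/leg.png

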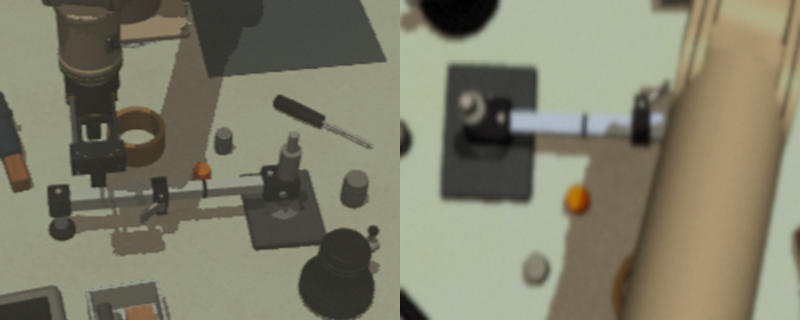

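The cap stands upright on the table at scene crop (223,140), and its top is about 42 mm up. The spigot is bare at (293,140), and the jaws are above the leg at (98,180). Descend and grip the tube.

```bash
python3 -m pendant '0 0.011 -0.003 0 0 0;0.1 0.011 -0.003 0 0 0;0.25 0.011 -0.003 0 0 0;0.4 0.011 -0.003 0 0 0;0.4 0.011 -0.003 0 0 0;0.4 0.011 -0.003 0 0 0' 1
python3 -m pendant '0 0 0 0 0 0;0 0 0 0 0 0;0 0 0 0 0 0;0 0 0 0 0 0;0 0 0 0 0 0;0 0 0 0 0 0;0 0 0 0 0 0;0 0 0 0 0 0' -1 20
python3 go.py .551 -.102 .056
```

```text
time: 8.4
ee_pos: [0.5519, -0.1019, 0.0578]
eef_rot: [-0.506, -0.494, 0.506, -0.494]
ft_force: [-0.2, 0.4, 1.1]
width: 0.087
time: 9.2
ee_pos: [0.5518, -0.1023, 0.0569]
eef_rot: [-0.506, -0.494, 0.506, -0.494]
ft_force: [-0.2, -1.1, 0.5]
width: 0.031
shift [ 0.004 -0.003 -0.001] turn [-0. -0.  0.] pos [ 0.5518 -0.1023  0.0569] w 0.031 F [-0.2 -1.1  0.5] t 9.2 j [-0.45  0.41  0.67  1.84 -0.3   0.99  0.32]
```

```bash
python3 -m pendant '0 0 0 0 0 0;0 0 0 0 0 0;0 0 -0.05 0 0 0;0 0 -0.1 0 0 0;0 0 -0.15 0 0 0;0 0 -0.2 0 0 0;0 0 -0.222 0 0 0;0 0 -0.222 0 0 0' -1 20
python3 -m pendant '0 0 0 0 0 0;0 0 0 0 0 0' -1 20
cat > gap.py <<'E'
from meas import *
u=np.array([-.024,-.9997]); c0=np.array([.558,.190])
for n in("scene","top"):
    snap(n)
    s,p=prof(n,c0,u,0,.085,(.10,.135),step=.001); s2,p2=prof(n,c0,u,0,.093,(.125,.175),step=.001)
    print(n,"bar",p.astype(int).tolist()); print(n,"col",p2.astype(int).tolist())
E
python3 gap.py; python3 go.py .551 -.102 .056
```

```text
time: 10.0
ee_pos: [0.5531, -0.0445, 0.057]
eef_rot: [0.506, 0.495, -0.505, 0.494]
ft_force: [-2.3, 1.9, 0.8]
width: 0.026
time: 10.2
ee_pos: [0.553, -0.0465, 0.057]
eef_rot: [0.506, 0.494, -0.506, 0.494]
ft_force: [0.4, 2.3, 1.6]
width: 0.026
scene bar [145, 145, 145, 145, 145, 145, 144, 145, 145, 146, 147, 147, 142, 137, 131, 120, 109, 104, 97, 91, 92, 93, 89, 83, 75, 62, 49, 42, 41, 41, 42, 43, 43, 42, 41]
scene col [75, 65, 55, 49, 44, 43, 43, 42, 42, 41, 42, 43, 43, 43, 42, 42, 43, 42, 42, 42, 43, 43, 43, 42, 42, 42, 41, 42, 48, 55, 66, 77, 86, 90, 93, 93, 92, 92, 91, 91, 91, 91, 91, 91, 91, 91, 91, 92, 91, 91]
top bar [182, 182, 182, 182, 182, 182, 182, 182, 182, 182, 181, 181, 180, 177, 175, 169, 163, 156, 148, 139, 130, 122, 114, 106, 97, 88, 75, 62, 49, 39, 28, 19, 16, 12, 11]
top col [96, 86, 72, 59, 47, 36, 24, 19, 15, 12, 11, 10, 10, 9, 8, 8, 7, 6, 7, 7, 8, 8, 9, 10, 11, 11, 14, 19, 24, 33, 42, 51, 57, 64, 68, 68, 68, 69, 70, 71, 73, 74, 77, 80, 82, 85, 87, 90, 92, 94]
shift [ 0.004 -0.003  0.221] turn [-0. -0.  0.] pos [ 0.5531 -0.0468  0.057 ] w 0.0261 F [-2.5  1.9  1.3] t 10.3 j [-0.54  0.39  0.65  1.86 -0.28  0.99  0.21]
```

Gripped (26 mm) and slid 55.5 mm. The tape's far edge is still at s≈125, and the collar now begins right behind it. Open, shift toward +x so the jaws straddle the open lever, and advance to 40 mm behind the mouth.

```bash
python3 -m pendant '0 0 0 0 0 0;0 0 0 0 0 0;0 0 0 0 0 0;0 0 0 0 0 0;0 0 0 0 0 0;0 0 0 0 0 0;0 0 0 0 0 0;0 0 0 0 0 0' 1
python3 -m pendant '0 0.076 0 0 0 0;0 0.076 0 0 0 0;0 0.076 -0.06 0 0 0;0 0.076 -0.12 0 0 0;0 0.076 -0.18 0 0 0;0 0.076 -0.23 0 0 0;0 0.076 -0.263 0 0 0;0 0.076 -0.263 0 0 0' 1
python3 go.py .572 .019 .056
python3 - <<'E'
from h import *
A=snap("scene")[0]; B=snap("top")[0]
cv2.imwrite("pics/sq.png",np.hstack([cv2.resize(A[210:300,260:400],(560,360),interpolation=cv2.INTER_CUBIC),cv2.resize(B[215:275,260:300],(240,360))]))
E
```

```text
time: 11.1
ee_pos: [0.5532, -0.0468, 0.057]
eef_rot: [0.506, 0.494, -0.506, 0.494]
ft_force: [0.2, -0.4, 0.0]
width: 0.0812
time: 11.9
ee_pos: [0.5738, 0.0204, 0.057]
eef_rot: [0.506, 0.495, -0.505, 0.494]
ft_force: [1.0, -0.5, 0.3]
width: 0.0871
shift [ 0.004 -0.007  0.006] turn [ 0.001 -0.     0.   ] pos [0.5738 0.0204 0.057 ] w 0.0871 F [ 1.  -0.5  0.3] t 11.9 j [-0.63  0.43  0.63  1.81 -0.29  1.    0.09]
```

View pics/sq.png

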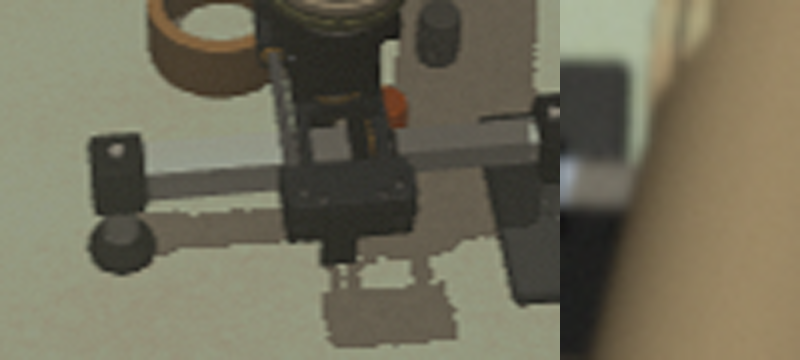

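The fingers straddle the leg at crop (340,250), hiding the collar, but the end block at crop (117,170) stays visible as a leg-position reference. Close stepwise, keeping the −x finger on the tube.

```bash
cat > blk.py <<'E'
from meas import *
u=np.array([-.024,-.9997]); c0=np.array([.558,.190])
snap("scene"); s,p=prof("scene",c0,u,0,.096,(.255,.34),step=.0005)
d=np.load("last_scene.npz")["I"]
th=100; k=p<th; i=np.argmax(k); j=len(k)-1-np.argmax(k[::-1]); 
f=lambda i:s[i-1]+.0005*(p[i-1]-th)/(p[i-1]-p[i])
print("block dark from %.4f to %.4f"%(f(i),f(j+1)),p[::8].astype(int).tolist())
E
python3 blk.py
python3 -m pendant '0.004 -0.007 0.006 0 0 0;0.004 -0.007 0.006 0 0 0;0.004 -0.007 0.006 0 0 0;0.004 -0.007 0.006 0 0 0;0.004 -0.007 0.006 0 0 0' 0.45 40
python3 go.py .572 .019 .056
```

```text
block dark from 0.2816 to 0.3156 [147, 147, 147, 147, 146, 147, 141, 66, 51, 53, 85, 107, 75, 53, 52, 87, 145, 147, 147, 148, 148, 149]
time: 12.55
ee_pos: [0.572, 0.0169, 0.056]
eef_rot: [0.506, 0.494, -0.506, 0.494]
ft_force: [0.6, 0.8, 0.2]
width: 0.0643
shift [ 0.    -0.    -0.008] turn [-0. -0. -0.] pos [0.572  0.0169 0.056 ] w 0.0643 F [0.6 0.8 0.2] t 12.55 j [-0.62  0.42  0.63  1.81 -0.29  1.    0.1 ]
```

```bash
python3 -m pendant '0 0.008 0 0 0 0;0 0.016 0 0 0 0;0 0.016 0 0 0 0;0 0.016 0 0 0 0' 0.45 40
python3 go.py .572 .019 .056
```

```text
time: 12.95
ee_pos: [0.5732, 0.0169, 0.0554]
eef_rot: [-0.505, -0.496, 0.508, -0.492]
ft_force: [-12.9, 0.3, 9.8]
width: 0.063
shift [-0.002 -0.005 -0.008] turn [-0.    -0.     0.004] pos [0.5732 0.0169 0.0554] w 0.063 F [-12.9   0.3   9.8] t 12.95 j [-0.62  0.43  0.63  1.8  -0.29  1.01  0.1 ]
```

Contact with the tube (13 N), and the arm is springy at about 5 N/mm. I keep that bias while closing onto the lever.

```bash
python3 -m pendant '0 -0.01 0 0 0 0;0 -0.018 0 0 0 0;0 -0.018 0 0 0 0;0 -0.018 0 0 0 0' 0.24 40
python3 go.py .572 .019 .056
```

```text
time: 13.35
ee_pos: [0.5688, 0.0168, 0.0554]
eef_rot: [-0.505, -0.495, 0.508, -0.492]
ft_force: [-12.2, -0.2, 9.4]
width: 0.0545
shift [-0.002  0.013 -0.009] turn [-0.001 -0.     0.004] pos [0.5688 0.0168 0.0554] w 0.0545 F [-12.2  -0.2   9.4] t 13.35 j [-0.63  0.42  0.63  1.82 -0.29  1.    0.1 ]
```

```bash
python3 blk.py
```

```text
block dark from 0.2815 to 0.3159 [147, 147, 147, 147, 146, 147, 140, 65, 51, 53, 84, 107, 76, 52, 53, 80, 144, 146, 147, 147, 148, 149]
```

```bash
python3 -m pendant '0 -0.01 0 0 0 0;0 -0.017 0 0 0 0;0 -0.017 0 0 0 0;0 -0.017 0 0 0 0' 0.057 40
python3 blk.py
python3 -m pendant '0 -0.006 0 0 0 0;0 -0.012 0 0 0 0;0 -0.014 0 0 0 0;0 -0.014 0 0 0 0;0 -0.014 0 0 0 0;0 -0.014 0 0 0 0' -1 45
python3 blk.py; python3 go.py .56 .019 .056
```

```text
time: 13.8
ee_pos: [0.5648, 0.0155, 0.0555]
eef_rot: [-0.505, -0.495, 0.508, -0.492]
ft_force: [-12.0, -5.2, 8.0]
width: 0.0465
block dark from 0.2836 to 0.3168 [147, 146, 148, 147, 148, 147, 148, 117, 50, 53, 67, 102, 92, 55, 53, 52, 140, 147, 147, 148, 148, 149]
time: 14.45
ee_pos: [0.5604, 0.0161, 0.0554]
eef_rot: [-0.504, -0.495, 0.508, -0.492]
ft_force: [-16.4, -2.5, 13.0]
width: 0.0373
block dark from 0.2830 to 0.3166 [148, 147, 146, 147, 147, 147, 147, 99, 50, 52, 79, 106, 85, 53, 53, 58, 141, 146, 146, 148, 149, 148]
shift [-0.002 -0.002 -0.012] turn [-0.001  0.     0.005] pos [0.5604 0.0161 0.0554] w 0.0372 F [-15.8  -2.6  12.2] t 14.5 j [-0.63  0.4   0.63  1.84 -0.28  1.    0.09]
```

The lever is shut (width 37 mm). The leg crept about 1.2 mm along −y as the cam turned, so I'll pull it back with a firm grip.

```bash
python3 -m pendant '0 0 -0.004 0 0 0;0 0 -0.008 0 0 0;0 0 -0.008 0 0 0;0 0 -0.008 0 0 0' -1 60
python3 blk.py; python3 go.py .56 .0169 .056
```

```text
time: 14.9
ee_pos: [0.5603, 0.0162, 0.0554]
eef_rot: [-0.504, -0.494, 0.509, -0.492]
ft_force: [-16.6, -7.4, 13.2]
width: 0.0373
block dark from 0.2825 to 0.3165 [147, 148, 147, 147, 147, 147, 145, 88, 50, 52, 79, 106, 85, 54, 52, 64, 142, 147, 147, 148, 149, 149]
shift [-0.002 -0.001 -0.003] turn [-0.002  0.002  0.005] pos [0.5603 0.0162 0.0554] w 0.0368 F [-16.2  -7.8  12.8] t 14.95 j [-0.64  0.4   0.63  1.84 -0.28  1.    0.09]
```

```bash
python3 -m pendant '0 0 -0.006 0 0 0;0 0 -0.012 0 0 0;0 0 -0.016 0 0 0;0 0 -0.016 0 0 0' -1 60
python3 blk.py; python3 go.py .56 .0169 .056
```

```text
time: 15.35
ee_pos: [0.5603, 0.0192, 0.0554]
eef_rot: [-0.504, -0.494, 0.51, -0.492]
ft_force: [-16.5, -11.2, 13.6]
width: 0.0371
block dark from 0.2795 to 0.3138 [147, 148, 146, 147, 147, 148, 110, 48, 52, 62, 107, 94, 57, 52, 58, 126, 149, 146, 147, 148, 148, 148]
shift [-0.002 -0.001  0.01 ] turn [-0.003  0.002  0.005] pos [0.5603 0.0193 0.0554] w 0.0368 F [-17.1 -11.1  12.8] t 15.4 j [-0.64  0.41  0.63  1.84 -0.28  1.    0.08]
```

It slides while clamped (drag about 11 N) and overshot by about 2 mm. Ease it back.

```bash
python3 -m pendant '0 0 0.01 0 0 0;0 0 0.02 0 0 0;0 0 0.028 0 0 0;0 0 0.028 0 0 0' -1 60
python3 blk.py; python3 go.py .56 .0172 .056
```

```text
time: 15.8
ee_pos: [0.5603, 0.0186, 0.0554]
eef_rot: [-0.505, -0.497, 0.507, -0.491]
ft_force: [-17.2, 8.3, 14.0]
width: 0.0374
block dark from 0.2805 to 0.3140 [147, 147, 147, 147, 147, 147, 126, 48, 51, 59, 103, 94, 58, 52, 54, 122, 150, 146, 147, 148, 149, 149]
shift [-0.002 -0.001  0.006] turn [ 0.    -0.002  0.005] pos [0.5603 0.0186 0.0554] w 0.0369 F [-17.7   7.9  13.2] t 15.85 j [-0.63  0.4   0.63  1.84 -0.28  1.    0.09]
```

```bash
python3 -m pendant '0 0 0.004 0 0 0;0 0 0.007 0 0 0;0 0 0.01 0 0 0;0 0 0.01 0 0 0' -1 60
python3 blk.py; python3 go.py .56 .0172 .056
```

```text
time: 16.25
ee_pos: [0.5602, 0.0161, 0.0554]
eef_rot: [-0.505, -0.497, 0.507, -0.491]
ft_force: [-16.6, 7.7, 11.2]
width: 0.0367
block dark from 0.2829 to 0.3166 [147, 148, 147, 147, 147, 146, 147, 98, 49, 52, 78, 106, 86, 54, 53, 59, 141, 147, 147, 148, 149, 148]
shift [-0.002 -0.001 -0.005] turn [ 0.    -0.002  0.005] pos [0.5602 0.0159 0.0554] w 0.0371 F [-16.5   6.8  12.9] t 16.3 j [-0.63  0.4   0.63  1.84 -0.28  1.    0.1 ]
```

```bash
python3 -m pendant '0 0 -0.008 0 0 0;0 0 -0.016 0 0 0;0 0 -0.024 0 0 0;0 0 -0.024 0 0 0' -1 60
python3 blk.py; python3 go.py .56 .0172 .056
```

```text
time: 16.7
ee_pos: [0.5603, 0.0174, 0.0554]
eef_rot: [-0.504, -0.495, 0.509, -0.492]
ft_force: [-16.8, -5.9, 12.8]
width: 0.0369
block dark from 0.2815 to 0.3154 [147, 147, 146, 148, 146, 148, 140, 64, 52, 54, 86, 107, 73, 53, 52, 93, 146, 146, 147, 148, 148, 149]
shift [-0.002 -0.001  0.001] turn [-0.002  0.001  0.005] pos [0.5603 0.0175 0.0554] w 0.0368 F [-16.4  -5.8  12.2] t 16.75 j [-0.64  0.4   0.63  1.84 -0.28  1.    0.09]
```

The leg is within about 0.3 mm of the mark. Hold for 0.8 s, then check.

```bash
python3 -m pendant '0 0 0 0 0 0;0 0 0 0 0 0;0 0 0 0 0 0;0 0 0 0 0 0;0 0 0 0 0 0;0 0 0 0 0 0;0 0 0 0 0 0;0 0 0 0 0 0' -1 60
python3 blk.py; python3 - <<'E'
from h import *
A=snap("scene")[0]
cv2.imwrite("pics/fin.png",np.hstack([cv2.resize(A[130:330,200:480],(400,300)),cv2.resize(A[210:280,290:384],(400,300),interpolation=cv2.INTER_CUBIC)]))
E
```

```text
time: 17.55
ee_pos: [0.5603, 0.0176, 0.0554]
eef_rot: [-0.504, -0.495, 0.509, -0.492]
ft_force: [-16.7, -5.3, 12.6]
width: 0.0368
block dark from 0.2813 to 0.3145 [147, 147, 148, 147, 147, 147, 139, 58, 51, 56, 92, 106, 72, 52, 51, 111, 149, 146, 146, 148, 149, 149]
```

View pics/fin.png

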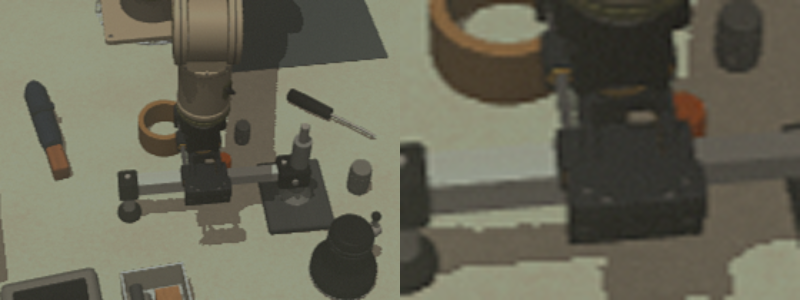

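Everything stands in place. The cap is upright at fin (243,131), and the gripper is on the leg at (205,185). There is a slow 0.2 mm creep from my leftover +y preload of 5 N, so I'll relax that.

```bash
python3 -m pendant '0 0 0.005 0 0 0;0 0 0.01 0 0 0;0 0 0.01 0 0 0;0 0 0.01 0 0 0' -1 60
python3 blk.py
python3 -m pendant '0 0 0 0 0 0;0 0 0 0 0 0;0 0 0 0 0 0;0 0 0 0 0 0;0 0 0 0 0 0;0 0 0 0 0 0;0 0 0 0 0 0;0 0 0 0 0 0' -1 60
python3 blk.py
```

```text
time: 18.05
ee_pos: [0.5603, 0.0175, 0.0554]
eef_rot: [-0.505, -0.496, 0.508, -0.491]
ft_force: [-17.2, 1.3, 13.0]
width: 0.0365
block dark from 0.2814 to 0.3149 [146, 147, 146, 147, 147, 147, 140, 57, 52, 54, 88, 106, 75, 53, 51, 102, 148, 146, 147, 148, 148, 149]
time: 18.9
ee_pos: [0.5603, 0.0175, 0.0554]
eef_rot: [-0.505, -0.496, 0.508, -0.491]
ft_force: [-16.4, 1.3, 13.1]
width: 0.0369
block dark from 0.2814 to 0.3149 [147, 147, 147, 147, 147, 147, 140, 58, 51, 54, 89, 107, 74, 53, 51, 101, 148, 147, 147, 148, 148, 149]
```

```bash
python3 -c "
from bench import close_job
print(close_job())"
```

```text
the job is handed in; nothing more can be done
None
```

I handed the job in at about 19 s of the 69 s allowed, still gripping the leg and lever together with a commanded 60 N grip. No verdict was reported.

- **Cap:** I lifted the smaller grey cap off the spigot and stood it on the table at about (0.41, 0.12). Depth readings put its top at about 42 mm, so it is upright.
- **Leg:** I slid it 55.5 mm to the tape mark. While the lever was closing, the leg crept back about 1.2 mm. I moved it back with the lever shut, overshooting by 2 mm once before correcting. My last estimate is that the mouth is about 0.5 mm past the mark edge. I worked that out from the end block, because the gripper hid the collar. It did not move during the last 0.8 s.
- **Lever:** I judged it shut from the finger opening alone, because the gripper hid it. The opening was about 37 mm against 38.5 mm expected, which I put down to the pads giving under the grip.
- **Forces:** The wrist readings were about 21 N at the end, and no reading I took was higher than about 22 N.
- **Other things:** Those in view in the last picture look untouched. I did not measure them.

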